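# Find the full tin by its weight and press it home in the display stand

## Task

One of the two closed tins is full and the other is nearly empty. Lift the green tin clear of the worktop and hold it a moment to feel its weight, stand it back where it was, then lift the red tin the same way; put whichever is heavier upright into the round well of the white display stand and press it down gently until the stiff floor of the well is fully home, then let go. Leave the lighter tin standing upright where it stood, do not force the stand, tip a tin over or disturb the other things.

Things in the scene. Friction and masses are not known exactly. Their poses are not given: they have to be found in the camera images.
- green_tin: Closed round tin, green all over, with two thin brass bands and a fixed lid; 56 mm across, 80 mm high, rigid, gripped round the body from above. Origin: centre of its underside, z up along its axis. The tins differ only in colour; one is full (about 0.6 kg in all), one nearly empty (under 0.25 kg), which one varies and cannot be seen. The filling may shift 1 to 2 mm inside.
- red_tin: Closed round tin, red all over, with two thin brass bands and a fixed lid; 56 mm across, 80 mm high, rigid, gripped round the body from above. Origin: centre of its underside, z up along its axis. The tins differ only in colour; one is full (about 0.6 kg in all), one nearly empty (under 0.25 kg), which one varies and cannot be seen. The filling may shift 1 to 2 mm inside.
- stand: Fixed white block, 90 x 90 mm, 40 mm high, with a round well 59 mm across in the middle of its top (the tins have 1.5 mm of play all round; the mouth has a 3 mm chamfer). Origin: centre of its underside, on the worktop; z up. Load it gently: never more than 30 N.
- floor_top (a point): Centre of the top of the steel floor of the well. It stands up to 20 mm over the worktop (20 mm below the stand's top) when raised and 7 mm over it when fully home.
- lift_floor (a joint): How far the floor of the well has been pressed down, m: 0 raised, 0.013 fully home on a hard stop. It is held by friction: it takes about 12 N to move it (a tin's weight alone does not), and it stays where it is left. It starts between 0 and 0.004.
- bell: Bystander: chrome counter bell on a black foot, 82 mm across, 56 mm high. Origin: centre of its underside.
- timer: Bystander: white square minute timer with a black dial, 56 x 56 x 27 mm. Origin: centre of its underside.
- mini_box: Bystander: small white gift box with gold ribbon, 55 x 55 x 43 mm. Origin: centre of its underside.
Things that resemble listed ones, but are neither listed nor needed, are in the scene too. Leave any blue or purple look-alike of the green_tin alone.

How it is judged:
By the outcome, as a careful person would: the job done as asked, in the order asked, and still so for the second after the job is handed in, with the robot touching nothing.
It also fails if it takes over 72 s, if anything falls off the work surface, if the arm or the gripper's body presses on something with over 40 N, if the wrist force passes 120 N, or if a joint passes its speed limit or range.

## Robot

A 6-joint arm with a two-finger parallel gripper is mounted at the origin on a cart in front of the work surface, level with it; the furniture and walls round the work are solid. World frame = base frame: x ahead of the robot, y to its left, z up, the work surface at z = 0. Lengths are in mm, angles in degrees, forces in N, time in s.
With the tool pointing down it reaches from about 300 to 850 mm from the base axis. Payload 4.2 kg.
Tool frame: the origin (TCP) lies on the centre line of the jaws, within the pads' length; the fingertips stand 14 mm ahead of it and the grasp point (between the pads) lies 5 mm behind it (env.finger_overhang is the z of the fingertips in the tool frame, in mm); z points along the fingers, y is the line along which they close (so a half turn about z gives the same grasp; the last joint's range is limited). The gripper opens to 91 mm and grips with 3 to 60 N. Pads are 32 mm wide; open, the fingers measure 118 mm over their backs; the gripper's body (76 mm by 178 mm) begins 60 mm behind the grasp point.
Start: joints at [73.568, 18.312, 89.639, -0, 72.044, -1.146], TCP at [151.598, 554.671, 227.976] pointing down, gripper open.
Joint ranges: [-177.97, 177.97], [-48.28, 115.42], [12.27, 149.76], [-77.06, 257.06], [2.81, 150.46], [-146.56, 146.56]. Speed limits (degrees/s): [147.25, 147.25, 180, 180, 180, 180].

## Interface

Orientations are given as [roll, pitch, yaw] about the fixed x, y, z axes, in that order (R = Rz(yaw) Ry(pitch) Rx(roll)).
In Python, from workcell import sensors, viewer, env gives the robot as it stands. The module is installed in compiled form; this text tells all that it offers.
- The arm moves only by the tool step_arm, never from a script. Its argument "plan" is one flat list of numbers, 6 for each row, row after row: the shift along the tool's x, y, z in cm, then the turn, a rotation vector about the tool's x, y, z in rad. In form: [x, y, z, wx, wy, wz, x, y, z, wx, wy, wz, ...]. A call has 1 to 5 rows; each row shifts and turns the commanded pose from where the row before left it, along the tool's axes as they then stand; what a row does not reach is not made up. A row lasts 1/12 s, in which the tool goes at most 41.7 mm and 7.16 degrees, less where a joint would pass 70% of its speed; a pose out of reach is approached as far as the arm can. A call is refused whole if a number of a shift passes 4.17 or a number of a turn 0.125, either way. A call with a gripper value outside its range is refused whole. "hand" is the finger opening in cm, from 0 to 9.12, set as the call begins (left out, the last holds). The fingers move at their own pace and stop on an object; "newtons" is the grip in N (left out, the last holds). Time passes only in rows, so rows that do not move let the fingers close. It gives the time, the measured TCP pose, the force, the opening and the grip force at its end, in the units of the state.
- sensors.state(): the state, without advancing time (a new reading comes with each control period).
- viewer.grab_frame(name): name is "scene" or "top" or "wrist"; returns a dict with "img" (384x512x3 uint8, red, green, blue), "fx", "fy", "cx", "cy" (pixels), "k1" (the pictures are not rectified: a ray, as slopes to the right and down, at radius r is drawn at 1 + k1 r^2 times it, then the intrinsics apply), "position" and "attitude" of the camera in the world. Camera axes: x right, y down, z forward; pixel columns grow to the right and rows downward; lengths in mm; the calibration is good to about 2 mm. A picture is of the moment at which its call begins. There is no depth.
- env.job_done(): hands the job in; it is judged then, once.
Trained networks look in a picture, given as the dict that the camera call returned (one of the last four; its "shot" number tells which), for a name from the list of things; names that differ only in an ending like _2 or _b are one class to them, and where a whole thing is asked for, a point or a joint stands for the part that bears it (a point fixed in the world has none). Each returns a list of dicts, best first, with "score" (0 to 1); they miss things now and then, are a little off and sometimes report something else, mostly with a low value. They report only what shows in the picture. A call takes as long as a camera call. They do not tell look-alikes from the thing itself.
- viewer.boxes_of(name, picture): "location" ([column, row] in pixels, amid what is visible of it).
- viewer.pinpoint(name, picture): "location" ([column, row] in pixels: a listed point, or the origin of a listed thing).
The state is a dict: "time_s": time; "qpos": joint angles; "qvel": joint speeds; "effort": joint torques, N m; "ee_pos": TCP position; "ee_rot": TCP orientation; "force": force on the tool from outside, world axes, zero at the start; "torque": the same for the moment, N m; "gripper_width": finger opening in mm; "gripper_force": force on a finger pad.
Only numpy, scipy, OpenCV 4.12 (cv2) and the standard library are available. Lean on these libraries where they do the work, as an engineer would, in place of code of your own. Each camera call takes 0.05 s, during which the arm holds its last target. There are 200 camera calls.

## Working session

There is one attempt and no reset: what is moved stays moved. The work goes in short steps, Python scripts to look and compute and a tool call to move; the robot and the scene stay as the last step left them, time stands still between calls to the robot, and variables do not carry over. Pictures are saved under pics/ and viewed, at most 10 in all, crops included, and the job is handed in when it is done.

Besides the shell and the picture viewer there is one more tool, called after "Request:" by a JSON object that holds its "api" and its "payload". step_arm: Moves the arm, as the interface text tells. Its arguments: {"type":"object","properties":{"plan":{"type":"array","items":{"type":"number"}},"hand":{"type":"number"},"newtons":{"type":"number"}},"required":["plan"]}

```bash
mkdir -p pics; cat > h.py <<'E'
import numpy as np, cv2
from workcell import sensors, viewer, env
from scipy.spatial.transform import Rotation as R
def att(f):
    a=np.array(f["attitude"],float)
    if a.shape==(3,3): return a
    return R.from_euler('xyz',a,degrees=True).as_matrix()
def ray(f,px):
    x=(px[0]-f["cx"])/f["fx"]; y=(px[1]-f["cy"])/f["fy"]
    u,v=x,y
    for _ in range(20):
        s=1+f["k1"]*(u*u+v*v); u,v=x/s,y/s
    return att(f)@np.array([u,v,1])
def at_z(f,px,z):
    d=ray(f,px); p=np.array(f["position"],float); return p+d*(z-p[2])/d[2]
def save(f,n): cv2.imwrite(f"pics/{n}.png",f["img"][:,:,::-1])
E
python3 - <<'E'
from h import *
fs={n:viewer.grab_frame(n) for n in("top","scene")}
print(sensors.state())
for n,f in fs.items():
    print(n,f["position"],f["attitude"],f["k1"],f["fx"]); 
    for t in("green_tin","red_tin","stand","floor_top","bell","timer","mini_box"):
        for d in viewer.pinpoint(t,f)[:4]:
            z=15 if t=="floor_top" else 0
            print(n,t,np.round(d["location"]),round(d["score"],2),at_z(f,d["location"],z).round(1))
cv2.imwrite("pics/a.png",np.vstack([fs["top"]["img"],fs["scene"]["img"]])[:,:,::-1][:, :])
im=cv2.imread("pics/a.png"); cv2.imwrite("pics/b.png",cv2.resize(np.hstack([im[:384],im[384:]]),(800,300)))
save(fs["top"],"top")
E
```

```text
{'time_s': 0.1, 'qpos': array([ 7.35658968e+01,  1.83474646e+01,  8.96984596e+01,  8.52523631e-04,
        7.20434480e+01, -1.14859405e+00]), 'qvel': array([-0.02229158, -0.08958132, -0.07677563, -0.05248131,  0.06816194,
       -0.10503121]), 'effort': array([ 7.55320962e-04, -4.13329411e+01, -2.32511759e+01,  7.26930192e-02,
        4.22953838e-02, -4.51818858e-05]), 'ee_pos': array([151.48876178, 554.25055083, 227.21596137]), 'ee_rot': array([-1.79910662e+02, -2.60192531e-03,  1.64714225e+02]), 'force': array([-0.6156864 ,  0.12254507,  0.5594252 ]), 'torque': array([-0.00803883, -0.02158479,  0.03888842]), 'gripper_force': 0.0, 'gripper_width': 90.92542312963869}
top [ 409.75527444  -33.02944859 1249.15033278] [-172.93353954   -0.23410212  -90.55330104] 0.02065583320110405 410.53993148935933
top green_tin [223. 225.] 0.75 [474.1  61.5   0. ]
top green_tin [261. 245.] 0.53 [413.3 -53.3   0. ]
top green_tin [256. 215.] 0.52 [503.3 -40.3   0. ]
top red_tin [158. 224.] 0.91 [479.4 256.6   0. ]
top stand [294. 205.] 0.72 [ 532.5 -158.     0. ]
top stand [157. 221.] 0.38 [487.3 261.3   0. ]
top floor_top [292. 206.] 0.69 [ 526.9 -147.9   15. ]
top bell [284. 155.] 0.61 [ 687.7 -129.6    0. ]
top timer [363. 235.] 0.74 [ 440.3 -363.4    0. ]
top mini_box [150. 180.] 0.72 [614.7 283.8   0. ]
scene [-288.82829899 -725.31811579  945.37341171] [-129.38322099    0.47979521  -51.24628504] -0.11180513082963497 431.5319268239011
scene green_tin [228. 228.] 0.95 [409.2 -48.    0. ]
scene green_tin [244. 211.] 0.65 [503.9 -36.8   0. ]
scene green_tin [211. 204.] 0.55 [461.9  71.2   0. ]
scene red_tin [177. 183.] 0.86 [467.7 245.1   0. ]
scene stand [279. 220.] 0.88 [ 539.9 -151.8    0. ]
scene floor_top [277. 215.] 0.53 [ 540.9 -141.4   15. ]
scene bell [299. 192.] 0.83 [ 694.5 -124.6   -0. ]
scene timer [317. 275.] 0.95 [ 424.8 -369.7    0. ]
scene timer [198. 159.] 0.38 [619.  287.5   0. ]
```

View pics/top.png

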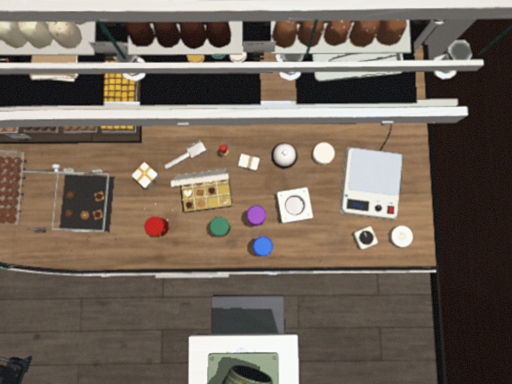

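View pics/b.png

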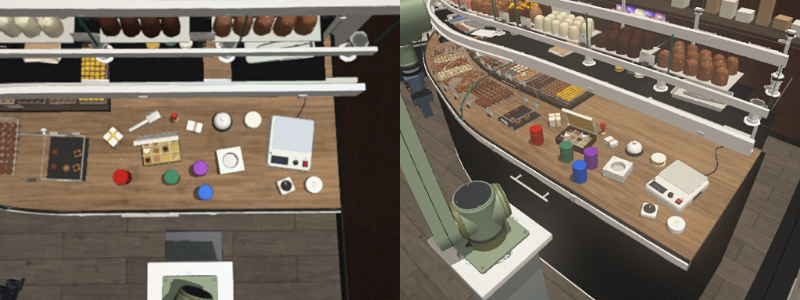

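The top picture shows the green tin near (219,226), red near (156,227), purple (257,215) and blue (263,246) look-alikes, and the stand at (294,205). The tins are clear of each other. I'll square up the yaw and go above the green tin.

Request:
{"api": "step_arm", "payload": {"plan": [0, 0, 0, 0, 0, -0.12, -1, -1.5, 0, 0, 0, -0.12, -1.5, -3, 0, 0, 0, -0.027, -2, -3.3, 0, 0, 0, 0, -2, -3.3, 0, 0, 0, 0], "hand": 8}}

```text
time_s: 1.22
ee_pos: [213.7, 440.9, 227.8]
ee_rot: [-180.0, 0.0, -179.9]
force: [1.9, 0.0, 0.6]
gripper_width: 80.2
gripper_force: 0.0
```

Request:
{"api": "step_arm", "payload": {"plan": [-2.1, -3.3, 0, 0, 0, 0, -2.1, -3.3, 0, 0, 0, 0, -2.1, -3.3, 0, 0, 0, 0, -2.1, -3.3, 0, 0, 0, 0, -2.1, -3.3, 0, 0, 0, 0]}}

```text
time_s: 1.63
ee_pos: [319.1, 275.4, 228.2]
ee_rot: [180.0, 0.0, -180.0]
force: [1.0, -0.1, 0.5]
gripper_width: 79.9
gripper_force: 0.0
```

Request:
{"api": "step_arm", "payload": {"plan": [-2.1, -3.3, 0, 0, 0, 0, -2.1, -3.3, 0, 0, 0, 0, -2.1, -3.3, 0, 0, 0, 0, -2.1, -3.3, 0, 0, 0, 0, -2.1, -3.3, 0, 0, 0, 0]}}

```text
time_s: 2.05
ee_pos: [424.2, 110.2, 228.3]
ee_rot: [180.0, 0.1, 180.0]
force: [0.6, 1.4, -0.2]
gripper_width: 79.7
gripper_force: 0.0
```

```bash
python3 - <<'E'
from h import *
f=viewer.grab_frame("wrist"); save(f,"w1"); print(sensors.state()["ee_pos"],sensors.state()["ee_rot"],f["position"],f["attitude"])
for t in("green_tin","red_tin","stand"):
    for d in viewer.pinpoint(t,f)[:4]: print(t,np.round(d["location"]),round(d["score"],2),at_z(f,d["location"],0).round(1))
# colour blob: lid ellipse at z=80
hsv=cv2.cvtColor(f["img"],cv2.COLOR_RGB2HSV)
m=cv2.inRange(hsv,(55,90,20),(95,255,255)); n,l,s,c=cv2.connectedComponentsWithStats(m)
for i in range(1,n):
    if s[i,4]>300: print(s[i],c[i])
E
```

```text
[428.20271475 104.90156225 228.3088083 ] [-179.71755183    0.2755983   179.7798266 ] [354.16146845 109.10955547 386.10025293] [ 1.65746704e+02 -2.78765341e-02  8.99917001e+01]
green_tin [153. 228.] 0.77 [500.  -41.8   0. ]
green_tin [135. 163.] 0.67 [405.2 -57.1   0. ]
green_tin [223. 209.] 0.64 [470.9  61.9   0. ]
red_tin [354. 207.] 0.6 [468.1 248.1   0. ]
[ 193  200   48   46 1754] [216.89224629 222.76168757]
```

View pics/w1.png

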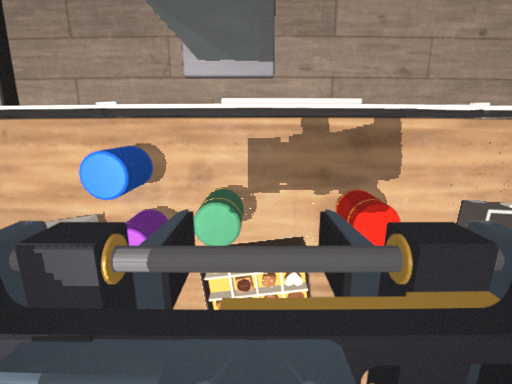

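The wrist view shows the green lid at about (218,225) and the red lid at about (376,220), partly behind the gripper. The blue tin is at (110,173), purple at (148,225), and the chocolate box lies beyond green.

```bash
python3 - <<'E'
from h import *
f=viewer.grab_frame("wrist")
im=f["img"][195:255,185:255]; save(f,"w2")
v=cv2.cvtColor(im,cv2.COLOR_RGB2HSV)
m=cv2.inRange(v,(65,90,85),(90,255,255))
c=max(cv2.findContours(m,0,2)[0],key=cv2.contourArea); e=cv2.fitEllipse(c); print(e)
for px in ((e[0][0]+185,e[0][1]+195),(218,225)): print(px,at_z(f,px,80).round(1))
print("red",at_z(f,(376,218),80).round(1), sensors.state()["ee_pos"])
big=cv2.resize(im,None,fx=6,fy=6,interpolation=0); cv2.imwrite("pics/c.png",np.hstack([big[:,:,::-1],cv2.cvtColor(cv2.resize(m,None,fx=6,fy=6,interpolation=0),8)])[:, :800])
E
```

```text
((30.977249145507812, 28.99590301513672), (45.62232208251953, 46.909873962402344), 26.041807174682617)
(215.9772491455078, 223.99590301513672) [463.4  64.1  80. ]
(218, 225) [464.7  66.4  80. ]
red [456.9 247.2  80. ] [423.26638262 112.16958166 227.89524355]
```

View pics/c.png

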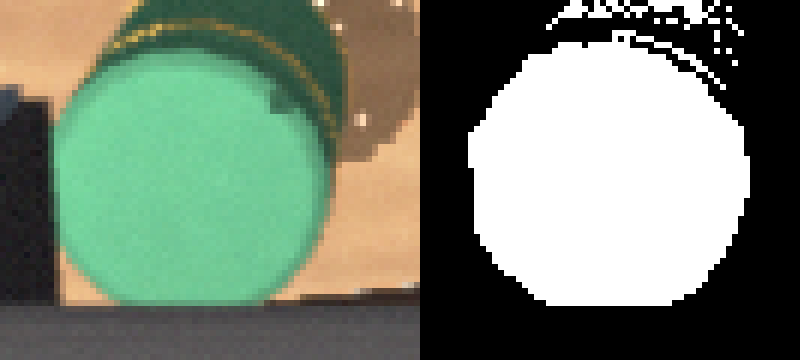

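Request:
{"api": "step_arm", "payload": {"plan": [-3.9, -4.1, 0, 0, 0, 0, 0, 0, 0, 0, 0, 0, 0, 0, 0, 0, 0, 0]}}

```text
time_s: 2.55
ee_pos: [452.4, 82.5, 227.9]
ee_rot: [180.0, -0.0, -180.0]
force: [-0.8, 0.3, -0.4]
gripper_width: 79.9
gripper_force: 0.0
```

```bash
python3 - <<'E'
from h import *
for i in range(3):
    f=viewer.grab_frame("wrist"); s=sensors.state(); print(s["time_s"],s["ee_pos"],s["ee_rot"],s["qvel"].round(2),f["position"])
im=f["img"][140:384,100:420]; cv2.imwrite("pics/d.png",cv2.resize(im,None,fx=2.4,fy=2.4)[:,:,::-1])
E
```

```text
2.6 [451.65396835  82.93089494 227.76077654] [ 1.79969971e+02 -5.98002569e-02 -1.79928483e+02] [ 0.78 -0.57  0.63  0.13  0.13 -0.18] [382.49310806  81.39944875 385.7502472 ]
2.65 [451.39226571  83.05495487 227.80821996] [ 1.79971054e+02 -5.48349955e-02 -1.79899522e+02] [ 0.34 -0.36  0.32 -0.16 -0.21 -0.15] [381.88283767  81.73024321 385.71916788]
2.7 [451.32501061  83.0714452  227.82354386] [ 1.79977255e+02 -4.75308104e-02 -1.79879101e+02] [ 0.07 -0.12 -0.05 -0.24 -0.04 -0.16] [381.5942856   81.85626625 385.73508765]
```

View pics/d.png

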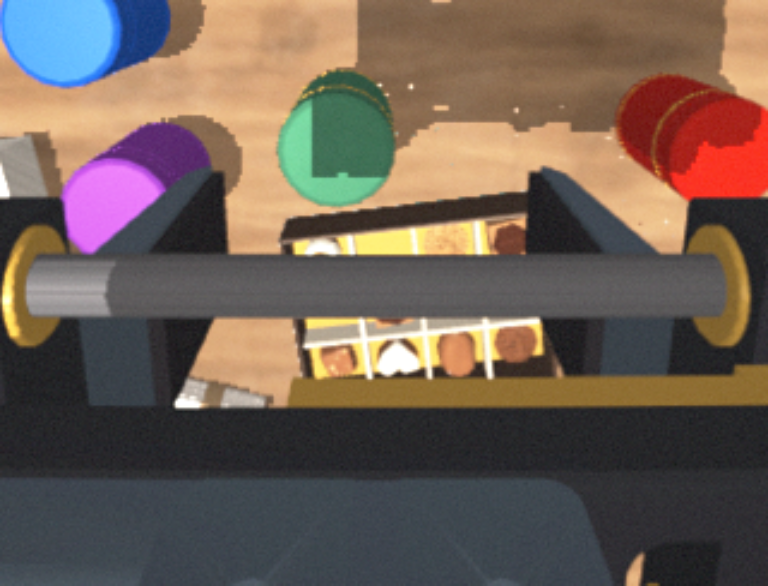

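The full green lid is centred at crop (338,149), which is frame pixel (240.8,202). The last step was clipped by the 41.7 mm limit.

```bash
python3 - <<'E'
from h import *
f=viewer.grab_frame("wrist")
im=f["img"]; v=cv2.cvtColor(im,cv2.COLOR_RGB2HSV)
print("green",at_z(f,(240.8,202.1),80).round(1),sensors.state()["ee_pos"])
print("px up/dn",at_z(f,(240.8,203.1),80).round(1), "width", at_z(f,(395/2.4+100,202),80)[1]-at_z(f,(278/2.4+100,202),80)[1])
for t in("green_tin","red_tin","stand"):
    for d in viewer.pinpoint(t,f)[:4]: print(t,np.round(d["location"]),round(d["score"],2),at_z(f,d["location"],0).round(1))
E
```

```text
green [465.1  64.8  80. ] [451.39118072  83.03286365 227.92029107]
px up/dn [466.3  64.8  80. ] width 54.7063888147841
green_tin [242. 190.] 0.8 [469.6  62.6   0. ]
green_tin [152. 146.] 0.64 [408.9 -58.7   0. ]
green_tin [171. 210.] 0.63 [498.8 -39.1   0. ]
red_tin [375. 185.] 0.93 [462.2 248.2   0. ]
stand [ 91. 226.] 0.83 [ 523.8 -158.6    0. ]
```

Request:
{"api": "step_arm", "payload": {"plan": [-1.5, -1.9, 0, 0, 0, 0, 0, 0, 3.5, 0, 0, 0, 0, 0, 3.5, 0, 0, 0, 0, 0, 3.5, 0, 0, 0, 0, 0, 2, 0, 0, 0]}}

```text
time_s: 3.32
ee_pos: [465.1, 62.9, 100.0]
ee_rot: [-180.0, -0.3, -180.0]
force: [-0.0, -0.2, 0.4]
gripper_width: 80.1
gripper_force: 0.0
```

Request:
{"api": "step_arm", "payload": {"plan": [0, 0, 2, 0, 0, 0, 0, 0, 1.5, 0, 0, 0, 0, 0, 1.3, 0, 0, 0, 0, 0, 0, 0, 0, 0, 0, 0, 0, 0, 0, 0]}}

```text
time_s: 3.73
ee_pos: [466.9, 63.1, 54.8]
ee_rot: [-180.0, -0.1, -180.0]
force: [1.4, 0.0, -0.1]
gripper_width: 80.3
gripper_force: 0.0
```

Request:
{"api": "step_arm", "payload": {"plan": [0, 0, 0, 0, 0, 0, 0, 0, 0, 0, 0, 0, 0, 0, 0, 0, 0, 0, 0, 0, 0, 0, 0, 0, 0, 0, 0, 0, 0, 0], "hand": 5, "newtons": 35}}

```text
time_s: 4.15
ee_pos: [467.8, 63.0, 55.7]
ee_rot: [180.0, 0.1, -180.0]
force: [-0.7, 0.8, 3.3]
gripper_width: 55.4
gripper_force: 35.0
```

Request:
{"api": "step_arm", "payload": {"plan": [0, 0, -0.5, 0, 0, 0, 0, 0, -1.5, 0, 0, 0, 0, 0, -1.5, 0, 0, 0, 0, 0, -1.5, 0, 0, 0, 0, 0, -0.5, 0, 0, 0]}}

```text
time_s: 4.57
ee_pos: [468.2, 62.9, 111.8]
ee_rot: [180.0, 0.2, -180.0]
force: [-0.5, -0.4, -1.7]
gripper_width: 55.4
gripper_force: 35.0
```

Request:
{"api": "step_arm", "payload": {"plan": [0, 0, 0, 0, 0, 0, 0, 0, 0, 0, 0, 0, 0, 0, 0, 0, 0, 0, 0, 0, 0, 0, 0, 0, 0, 0, 0, 0, 0, 0]}}

```text
time_s: 4.98
ee_pos: [466.8, 62.8, 109.2]
ee_rot: [-180.0, -0.1, -180.0]
force: [-0.1, -0.1, -1.4]
gripper_width: 55.7
gripper_force: 35.0
```

Request:
{"api": "step_arm", "payload": {"plan": [0, 0, 0, 0, 0, 0, 0, 0, 0, 0, 0, 0, 0, 0, 0, 0, 0, 0, 0, 0, 0, 0, 0, 0, 0, 0, 0, 0, 0, 0]}}

```text
time_s: 5.4
ee_pos: [467.3, 62.9, 109.9]
ee_rot: [180.0, 0.0, -180.0]
force: [-0.5, 0.6, -2.2]
gripper_width: 55.4
gripper_force: 35.0
```

Request:
{"api": "step_arm", "payload": {"plan": [0, 0, 0, 0, 0, 0, 0, 0, 0, 0, 0, 0, 0, 0, 0, 0, 0, 0, 0, 0, 0, 0, 0, 0, 0, 0, 0, 0, 0, 0]}}

```text
time_s: 5.82
ee_pos: [467.3, 62.8, 110.0]
ee_rot: [180.0, 0.0, -180.0]
force: [-0.8, -0.6, -1.8]
gripper_width: 55.4
gripper_force: 35.0
```

About 1.8 N, so green is the light one. I'll set it back down.

Request:
{"api": "step_arm", "payload": {"plan": [0, 0, 1.5, 0, 0, 0, 0, 0, 1.5, 0, 0, 0, 0, 0, 1.2, 0, 0, 0, 0, 0, 0.8, 0, 0, 0, 0, 0, 0.3, 0, 0, 0]}}

```text
time_s: 6.23
ee_pos: [466.6, 62.8, 55.9]
ee_rot: [-180.0, -0.1, -180.0]
force: [-0.2, 0.3, -1.3]
gripper_width: 55.4
gripper_force: 35.0
```

Request:
{"api": "step_arm", "payload": {"plan": [0, 0, 0.15, 0, 0, 0, 0, 0, 0, 0, 0, 0, 0, 0, 0, 0, 0, 0]}}

```text
time_s: 6.48
ee_pos: [467.9, 62.9, 56.0]
ee_rot: [180.0, 0.1, -180.0]
force: [0.0, 0.1, -2.2]
gripper_width: 55.3
gripper_force: 35.0
```

Request:
{"api": "step_arm", "payload": {"plan": [0, 0, 0.1, 0, 0, 0, 0, 0, 0, 0, 0, 0, 0, 0, 0, 0, 0, 0, 0, 0, 0, 0, 0, 0]}}

```text
time_s: 6.82
ee_pos: [468.1, 63.0, 55.6]
ee_rot: [180.0, 0.1, -180.0]
force: [-0.8, 0.1, 5.1]
gripper_width: 55.5
gripper_force: 35.0
```

Contact (+5 N), so I'll release and rise.

Request:
{"api": "step_arm", "payload": {"plan": [0, 0, -0.05, 0, 0, 0, 0, 0, 0, 0, 0, 0, 0, 0, 0, 0, 0, 0, 0, 0, 0, 0, 0, 0, 0, 0, 0, 0, 0, 0], "hand": 8}}

```text
time_s: 7.23
ee_pos: [467.3, 62.9, 54.9]
ee_rot: [180.0, 0.0, -180.0]
force: [-0.7, 0.6, 0.2]
gripper_width: 79.8
gripper_force: 0.0
```

Request:
{"api": "step_arm", "payload": {"plan": [0, 0, -1, 0, 0, 0, 0, 0, -2, 0, 0, 0, 0, 0, -3.5, 0, 0, 0, 0, 0, -3.5, 0, 0, 0, 0, 0, -3, 0, 0, 0]}}

```text
time_s: 7.65
ee_pos: [467.4, 62.8, 186.9]
ee_rot: [180.0, 0.0, -180.0]
force: [1.0, -0.4, -0.1]
gripper_width: 79.7
gripper_force: 0.0
```

Request:
{"api": "step_arm", "payload": {"plan": [0, 4, -2, 0, 0, 0, 0, 4, 0, 0, 0, 0, 0, 4, 0, 0, 0, 0, 0, 2, 0, 0, 0, 0, 0, 0, 0, 0, 0, 0]}}

```text
time_s: 8.07
ee_pos: [467.3, 203.8, 203.6]
ee_rot: [179.9, 0.0, -179.8]
force: [0.2, -1.1, 1.0]
gripper_width: 79.9
gripper_force: 0.0
```

Request:
{"api": "step_arm", "payload": {"plan": [0, 3, 0, 0, 0, 0, 0, 0, 0, 0, 0, 0, 0, 0, 0, 0, 0, 0, 0, 0, 0, 0, 0, 0]}}

```text
time_s: 8.4
ee_pos: [467.0, 229.2, 203.3]
ee_rot: [-179.9, -0.0, -180.0]
force: [-0.6, 0.5, 0.5]
gripper_width: 80.1
gripper_force: 0.0
```

```bash
python3 - <<'E'
from h import *
f=viewer.grab_frame("wrist"); print(sensors.state()["ee_pos"],f["position"])
for t in("green_tin","red_tin"):
    for d in viewer.pinpoint(t,f)[:4]: print(t,np.round(d["location"]),round(d["score"],2),at_z(f,d["location"],0).round(1))
im=f["img"][140:384,100:420]; cv2.imwrite("pics/e.png",cv2.resize(im,None,fx=2.4,fy=2.4)[:,:,::-1])
E
```

```text
[467.10003268 229.00412823 203.38216819] [397.20738332 228.30494197 361.19679162]
green_tin [ 55. 203.] 0.97 [496.9 -42.9   0. ]
green_tin [130. 184.] 0.71 [472.1  62.6   0. ]
red_tin [272. 178.] 0.73 [463.2 248.    0. ]
```

View pics/e.png

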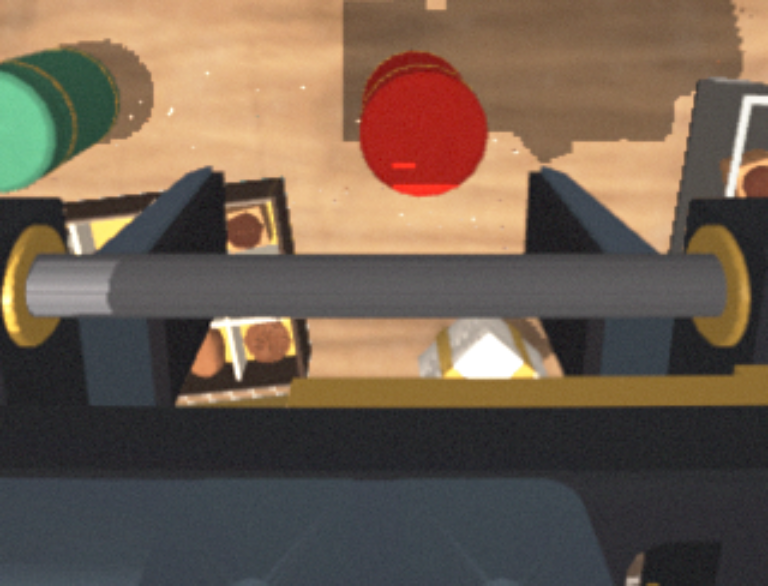

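Green stands upright where it was. The red lid is centred at crop (424,133), frame pixel (276.7,195.4).

```bash
python3 - <<'E'
from h import *
f=viewer.grab_frame("wrist"); print(sensors.state()["ee_pos"],at_z(f,(276.7,195.4),80),at_z(f,(240.8-100+0,195),80))
E
```

```text
[467.31025331 229.12795527 203.6201435 ] [467.33692432 248.91451264  80.        ] [466.75451995 108.93351879  80.        ]
```

Request:
{"api": "step_arm", "payload": {"plan": [0.1, 1.95, 0, 0, 0, 0, 0, 0, 3.5, 0, 0, 0, 0, 0, 3.5, 0, 0, 0, 0, 0, 2.5, 0, 0, 0, 0, 0, 2, 0, 0, 0]}}

```text
time_s: 9.02
ee_pos: [465.3, 248.5, 86.6]
ee_rot: [-179.9, -0.1, 180.0]
force: [0.7, 0.7, -0.4]
gripper_width: 80.1
gripper_force: 0.0
```

Request:
{"api": "step_arm", "payload": {"plan": [0, 0, 1.7, 0, 0, 0, 0, 0, 1.2, 0, 0, 0, 0, 0, 0.4, 0, 0, 0, 0, 0, 0, 0, 0, 0, 0, 0, 0, 0, 0, 0]}}

```text
time_s: 9.43
ee_pos: [466.8, 249.5, 56.1]
ee_rot: [180.0, 0.0, 180.0]
force: [-0.8, -0.5, 0.2]
gripper_width: 80.2
gripper_force: 0.0
```

Request:
{"api": "step_arm", "payload": {"plan": [0, 0, 0, 0, 0, 0, 0, 0, 0, 0, 0, 0, 0, 0, 0, 0, 0, 0, 0, 0, 0, 0, 0, 0, 0, 0, 0, 0, 0, 0], "hand": 5, "newtons": 50}}

```text
time_s: 9.85
ee_pos: [466.5, 249.6, 56.2]
ee_rot: [180.0, 0.1, -180.0]
force: [-0.8, -2.1, 2.2]
gripper_width: 55.1
gripper_force: 50.0
```

Request:
{"api": "step_arm", "payload": {"plan": [0, 0, -0.5, 0, 0, 0, 0, 0, -1.5, 0, 0, 0, 0, 0, -1.5, 0, 0, 0, 0, 0, -1.5, 0, 0, 0, 0, 0, -0.5, 0, 0, 0]}}

```text
time_s: 10.27
ee_pos: [466.6, 249.9, 111.8]
ee_rot: [179.9, 0.1, -180.0]
force: [-0.4, 0.0, -5.0]
gripper_width: 55.1
gripper_force: 50.0
```

Request:
{"api": "step_arm", "payload": {"plan": [0, 0, 0, 0, 0, 0, 0, 0, 0, 0, 0, 0, 0, 0, 0, 0, 0, 0, 0, 0, 0, 0, 0, 0, 0, 0, 0, 0, 0, 0]}}

```text
time_s: 10.68
ee_pos: [465.7, 249.4, 109.7]
ee_rot: [-180.0, -0.1, -180.0]
force: [-0.3, 0.1, -5.6]
gripper_width: 55.3
gripper_force: 50.0
```

Request:
{"api": "step_arm", "payload": {"plan": [0, 0, 0, 0, 0, 0, 0, 0, 0, 0, 0, 0, 0, 0, 0, 0, 0, 0, 0, 0, 0, 0, 0, 0, 0, 0, 0, 0, 0, 0]}}

```text
time_s: 11.1
ee_pos: [466.3, 249.6, 110.6]
ee_rot: [180.0, 0.0, -180.0]
force: [0.4, 0.8, -6.5]
gripper_width: 55.6
gripper_force: 50.0
```

Request:
{"api": "step_arm", "payload": {"plan": [0, 0, 0, 0, 0, 0, 0, 0, 0, 0, 0, 0, 0, 0, 0, 0, 0, 0, 0, 0, 0, 0, 0, 0, 0, 0, 0, 0, 0, 0]}}

```text
time_s: 11.52
ee_pos: [466.3, 249.7, 110.6]
ee_rot: [180.0, 0.0, -180.0]
force: [0.3, 0.2, -6.2]
gripper_width: 55.1
gripper_force: 50.0
```

Red is about 6 N, so it's the full tin. I'll carry it high to a point just beyond the stand and look there.

Request:
{"api": "step_arm", "payload": {"plan": [0, 0, -2, 0, 0, 0, 0, 0, -3, 0, 0, 0, 0, 0, -3, 0, 0, 0, -0.5, -1.7, -1, 0, 0, 0, -0.8, -2.5, 0, 0, 0, 0]}}

```text
time_s: 11.93
ee_pos: [481.0, 209.7, 204.3]
ee_rot: [179.7, 0.4, -179.8]
force: [0.7, -0.9, -6.3]
gripper_width: 55.0
gripper_force: 50.0
```

Request:
{"api": "step_arm", "payload": {"plan": [-1, -3.4, 0, 0, 0, 0, -1, -3.4, 0, 0, 0, 0, -1, -3.4, 0, 0, 0, 0, -1, -3.4, 0, 0, 0, 0, -1, -3.4, 0, 0, 0, 0]}}

```text
time_s: 12.35
ee_pos: [529.3, 36.0, 200.6]
ee_rot: [180.0, 0.0, -180.0]
force: [-0.2, -0.0, -6.2]
gripper_width: 55.4
gripper_force: 50.0
```

Request:
{"api": "step_arm", "payload": {"plan": [-1, -3.4, 0, 0, 0, 0, -1, -3.4, 0, 0, 0, 0, -1, -3.4, 0, 0, 0, 0, -1, -3.4, 0, 0, 0, 0, -1, -3.4, 0, 0, 0, 0]}}

```text
time_s: 12.77
ee_pos: [579.3, -134.1, 200.4]
ee_rot: [180.0, -0.0, 180.0]
force: [0.7, 1.0, -5.7]
gripper_width: 55.4
gripper_force: 50.0
```

Request:
{"api": "step_arm", "payload": {"plan": [-0.6, -2.2, 0, 0, 0, 0, 0, 0, 0, 0, 0, 0, 0, 0, 0, 0, 0, 0, 0, 0, 0, 0, 0, 0, 0, 0, 0, 0, 0, 0]}}

```text
time_s: 13.18
ee_pos: [584.9, -153.3, 200.4]
ee_rot: [180.0, -0.0, -179.9]
force: [-0.5, 0.6, -6.0]
gripper_width: 54.9
gripper_force: 50.0
```

```bash
python3 - <<'E'
from h import *
f=viewer.grab_frame("wrist"); print(sensors.state()["ee_pos"],f["position"])
for t in("stand","floor_top","red_tin"):
    for d in viewer.pinpoint(t,f)[:3]: print(t,np.round(d["location"],1),round(d["score"],2),at_z(f,d["location"],15 if t[0]=='f' else 0).round(1))
im=f["img"][60:304,100:420]; cv2.imwrite("pics/g.png",cv2.resize(im,None,fx=2.4,fy=2.4)[:,:,::-1])
E
```

```text
[ 585.03463441 -153.17795535  200.52933449] [ 515.07824175 -154.50551252  358.29560029]
stand [254.9 133.8] 0.7 [ 525.3 -155.9    0. ]
floor_top [253.4 134.4] 0.92 [ 525.5 -157.6   15. ]
red_tin [255.7 217.8] 0.8 [ 634.7 -154.9    0. ]
```

View pics/g.png

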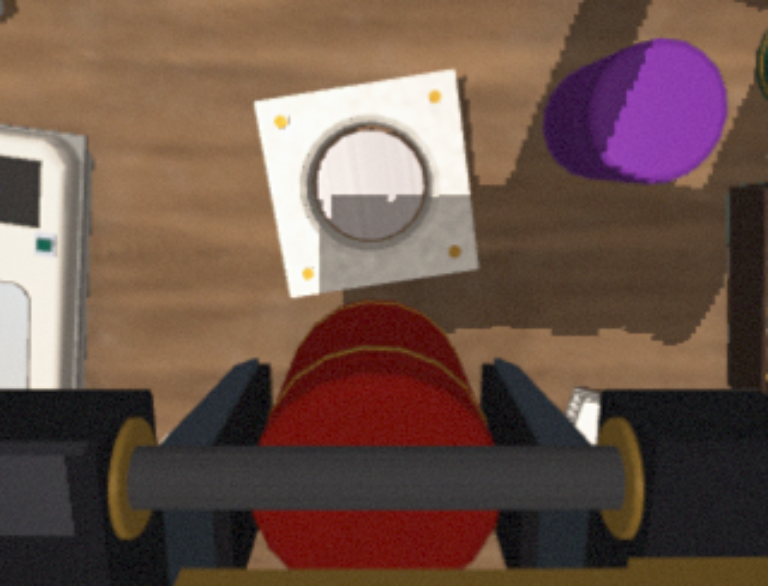

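The stand's top corners are at crop (255,101), (457,70), (479,269) and (291,297). The well mouth is at about (369,184), and the near lower rim of the held tin is at (376,302).

```bash
python3 - <<'E'
from h import *
f=viewer.grab_frame("wrist"); tcp=sensors.state()["ee_pos"]
g=lambda p:(p[0]/2.4+100,p[1]/2.4+60)
C=[at_z(f,g(p),40)[:2] for p in((255,101),(457,70),(479,269),(291,297))]
print(np.round(C,1),"sides",[round(np.linalg.norm(C[i]-C[i-1]),1) for i in range(4)])
a=np.column_stack([C[2]-C[0],-(C[3]-C[1])]); t=np.linalg.solve(a,C[1]-C[0]); print("centre corners",C[0]+t[0]*(C[2]-C[0]), np.mean(C,0))
g2=f["img"][60:190,150:330]; 
for p in((369,184),): print("mouth",at_z(f,g(p),40))
for x in (302,122,250): print(x,at_z(f,g((370,x)),40), )
print("L/R mouth",at_z(f,g((302,184)),40),at_z(f,g((438,184)),40))
zb=tcp[2]-56
print("tcp",tcp,"tin near rim",at_z(f,g((376,302)),zb), "-> x centre", at_z(f,g((376,302)),zb)[0]+28)
E
```

```text
[[ 491.2 -208.4]
 [ 478.  -118.2]
 [ 567.2 -105.1]
 [ 580.9 -194.7]] sides [np.float64(90.7), np.float64(91.1), np.float64(90.2), np.float64(90.7)]
centre corners [ 529.40334503 -156.47770162] [ 529.30300628 -156.62331455]
mouth [ 527.72643761 -157.30961006   40.        ]
302 [ 583.26671136 -156.87418451   40.        ]
122 [ 500.268221   -156.83805197   40.        ]
250 [ 558.22595332 -156.86241435   40.        ]
L/R mouth [ 527.74874493 -188.1745763    40.        ] [ 527.6702914  -125.52600386   40.        ]
tcp [ 585.2996226  -153.61036731  200.75522412] tin near rim [ 560.91024494 -154.18680513  144.75522412] -> x centre 588.9102449400332
```

Request:
{"api": "step_arm", "payload": {"plan": [2.5, -0.3, 0, 0, 0, 0, 2.5, 0, 0, 0, 0, 0, 0.83, 0, 2, 0, 0, 0, 0, 0, 3, 0, 0, 0, 0, 0, 2.5, 0, 0, 0]}}

```text
time_s: 13.85
ee_pos: [526.6, -157.1, 125.5]
ee_rot: [-180.0, 0.1, -180.0]
force: [0.2, 0.1, -7.2]
gripper_width: 54.8
gripper_force: 50.0
```

Request:
{"api": "step_arm", "payload": {"plan": [0, 0, 1.5, 0, 0, 0, 0, 0, 0.9, 0, 0, 0, 0, 0, 0, 0, 0, 0, 0, 0, 0, 0, 0, 0, 0, 0, 0, 0, 0, 0]}}

```text
time_s: 14.27
ee_pos: [528.3, -157.6, 102.9]
ee_rot: [-179.9, 0.2, -180.0]
force: [-0.3, 0.0, -5.2]
gripper_width: 55.4
gripper_force: 50.0
```

```bash
python3 - <<'E'
from h import *
f=viewer.grab_frame("wrist"); s=viewer.grab_frame("scene"); print(sensors.state()["ee_pos"],sensors.state()["force"])
a=cv2.resize(f["img"][60:304,130:390],(400,375)); b=cv2.resize(s["img"][170:270,225:332],(400,375),interpolation=2)
cv2.imwrite("pics/k.png",np.hstack([a,b])[:,:,::-1])
E
```

```text
[ 528.10519483 -157.61291859  102.9428088 ] [-0.07964416 -0.48822878 -6.71128441]
```

View pics/k.png

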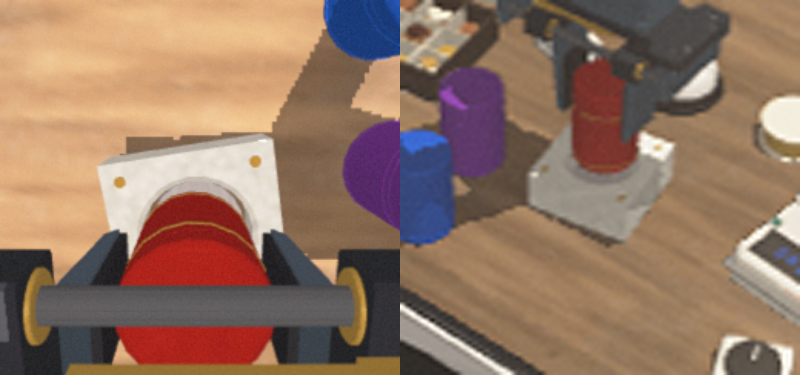

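The tin hovers over the well in both views. In the wrist crop its near rim is at row 192 and the mouth's near edge at about row 178, so I'll check that gap.

```bash
python3 - <<'E'
from h import *
f=viewer.grab_frame("wrist"); c=250
col=f["img"][160:195,253].astype(int); print(*[f"{160+i}:{tuple(int(k) for k in v)}" for i,v in enumerate(col)][::1])
for r in (173,174,175,176,177): print(r,at_z(f,(253,r),40)[0])
for r in (183,184,185,186): print(r,at_z(f,(253,r),46.9)[0])
# tin centre column at rim vs mouth sides
for r in (190,): print("tcp",sensors.state()["ee_pos"])
E
```

```text
160:(231, 225, 211) 161:(228, 222, 212) 162:(229, 222, 208) 163:(231, 224, 214) 164:(231, 223, 213) 165:(229, 221, 207) 166:(228, 219, 207) 167:(226, 220, 205) 168:(227, 220, 209) 169:(229, 221, 208) 170:(231, 224, 213) 171:(233, 226, 215) 172:(234, 226, 217) 173:(233, 225, 215) 174:(231, 223, 211) 175:(209, 197, 185) 176:(194, 188, 174) 177:(197, 187, 175) 178:(194, 180, 175) 179:(188, 176, 172) 180:(190, 178, 173) 181:(190, 179, 172) 182:(193, 180, 174) 183:(190, 176, 173) 184:(176, 144, 139) 185:(158, 100, 61) 186:(149, 63, 30) 187:(137, 30, 25) 188:(133, 25, 23) 189:(135, 29, 22) 190:(132, 30, 25) 191:(135, 29, 33) 192:(134, 29, 26) 193:(133, 29, 18) 194:(132, 20, 13)
173 495.0520124069697
174 495.85097172111085
175 496.6513187457095
176 497.45305860839943
177 498.2561964595592
183 501.6845101085595
184 502.4721525555243
185 503.26118999628994
186 504.0516276250863
tcp [ 527.87141399 -157.59190278  102.8066683 ]
```

The tin sits about 2 mm too far in +x and 1 mm in -y. I'll correct that and descend slowly.

Request:
{"api": "step_arm", "payload": {"plan": [0.2, 0.1, 0, 0, 0, 0, 0, 0, 0.5, 0, 0, 0, 0, 0, 0.4, 0, 0, 0, 0, 0, 0.3, 0, 0, 0, 0, 0, 0, 0, 0, 0]}}

```text
time_s: 14.83
ee_pos: [525.2, -156.3, 88.8]
ee_rot: [180.0, 0.0, -180.0]
force: [2.6, 0.4, -6.6]
gripper_width: 55.5
gripper_force: 50.0
```

Request:
{"api": "step_arm", "payload": {"plan": [0, 0, 0.2, 0, 0, 0, 0, 0, 0.2, 0, 0, 0, 0, 0, 0.2, 0, 0, 0, 0, 0, 0, 0, 0, 0]}}

```text
time_s: 15.17
ee_pos: [525.3, -156.4, 83.2]
ee_rot: [180.0, 0.0, -180.0]
force: [1.5, -0.1, -6.9]
gripper_width: 55.2
gripper_force: 50.0
```

In the well, with light side contact only. I'll ease +x a little and go on.

Request:
{"api": "step_arm", "payload": {"plan": [-0.07, 0, 0.2, 0, 0, 0, 0, 0, 0.2, 0, 0, 0, 0, 0, 0.1, 0, 0, 0, 0, 0, 0, 0, 0, 0]}}

```text
time_s: 15.5
ee_pos: [525.5, -156.3, 78.2]
ee_rot: [180.0, -0.0, -180.0]
force: [0.3, -0.1, -5.9]
gripper_width: 54.8
gripper_force: 50.0
```

Request:
{"api": "step_arm", "payload": {"plan": [0, 0, 0.1, 0, 0, 0, 0, 0, 0.1, 0, 0, 0, 0, 0, 0, 0, 0, 0]}}

```text
time_s: 15.75
ee_pos: [525.5, -156.3, 76.4]
ee_rot: [180.0, -0.0, -180.0]
force: [0.3, -0.1, -6.6]
gripper_width: 55.4
gripper_force: 50.0
```

Request:
{"api": "step_arm", "payload": {"plan": [0, 0, 0.1, 0, 0, 0, 0, 0, 0.1, 0, 0, 0, 0, 0, 0, 0, 0, 0]}}

```text
time_s: 16.0
ee_pos: [525.7, -156.4, 75.6]
ee_rot: [-180.0, 0.0, -180.0]
force: [-2.2, 0.7, 4.2]
gripper_width: 55.4
gripper_force: 50.0
```

Request:
{"api": "step_arm", "payload": {"plan": [0, 0, 0.1, 0, 0, 0, 0, 0, 0.1, 0, 0, 0, 0, 0, 0, 0, 0, 0]}}

```text
time_s: 16.25
ee_pos: [525.7, -156.4, 73.6]
ee_rot: [-180.0, 0.0, -180.0]
force: [-3.2, 0.4, 4.2]
gripper_width: 55.3
gripper_force: 50.0
```

Request:
{"api": "step_arm", "payload": {"plan": [0, 0, 0.1, 0, 0, 0, 0, 0, 0.1, 0, 0, 0, 0, 0, 0.1, 0, 0, 0, 0, 0, 0.1, 0, 0, 0, 0, 0, 0, 0, 0, 0]}}

```text
time_s: 16.67
ee_pos: [525.7, -156.4, 69.5]
ee_rot: [-180.0, 0.0, -180.0]
force: [-3.3, 0.1, 5.1]
gripper_width: 55.3
gripper_force: 50.0
```

Request:
{"api": "step_arm", "payload": {"plan": [0, 0, 0.1, 0, 0, 0, 0, 0, 0.1, 0, 0, 0, 0, 0, 0.1, 0, 0, 0, 0, 0, 0, 0, 0, 0]}}

```text
time_s: 17.0
ee_pos: [525.7, -156.4, 66.5]
ee_rot: [-180.0, 0.0, -180.0]
force: [-3.2, 1.7, 4.3]
gripper_width: 55.4
gripper_force: 50.0
```

Request:
{"api": "step_arm", "payload": {"plan": [0, 0, 0.1, 0, 0, 0, 0, 0, 0, 0, 0, 0]}}

```text
time_s: 17.17
ee_pos: [525.7, -156.4, 65.4]
ee_rot: [-180.0, 0.0, -180.0]
force: [-3.7, 1.3, 4.4]
gripper_width: 55.2
gripper_force: 50.0
```

Request:
{"api": "step_arm", "payload": {"plan": [0, 0, 0.1, 0, 0, 0, 0, 0, 0, 0, 0, 0]}}

```text
time_s: 17.33
ee_pos: [525.7, -156.4, 64.4]
ee_rot: [-180.0, 0.0, -180.0]
force: [-2.7, 0.2, 4.9]
gripper_width: 55.1
gripper_force: 50.0
```

Request:
{"api": "step_arm", "payload": {"plan": [0, 0, 0.1, 0, 0, 0, 0, 0, 0, 0, 0, 0]}}

```text
time_s: 17.5
ee_pos: [525.7, -156.4, 63.4]
ee_rot: [-180.0, 0.0, -180.0]
force: [-2.5, 1.0, 4.8]
gripper_width: 55.4
gripper_force: 50.0
```

Request:
{"api": "step_arm", "payload": {"plan": [0, 0, 0.07, 0, 0, 0, 0, 0, 0, 0, 0, 0]}}

```text
time_s: 17.67
ee_pos: [525.8, -156.4, 63.1]
ee_rot: [-180.0, 0.0, -180.0]
force: [-3.7, 0.5, 7.2]
gripper_width: 55.1
gripper_force: 50.0
```

Request:
{"api": "step_arm", "payload": {"plan": [0, 0, 0.07, 0, 0, 0, 0, 0, 0, 0, 0, 0]}}

```text
time_s: 17.83
ee_pos: [525.8, -156.4, 63.1]
ee_rot: [-180.0, 0.0, -180.0]
force: [-3.9, 2.0, 12.4]
gripper_width: 55.0
gripper_force: 50.0
```

Request:
{"api": "step_arm", "payload": {"plan": [0, 0, 0.04, 0, 0, 0, 0, 0, 0, 0, 0, 0, 0, 0, 0, 0, 0, 0]}}

```text
time_s: 18.08
ee_pos: [525.8, -156.4, 63.0]
ee_rot: [-180.0, 0.1, -180.0]
force: [-4.2, 1.7, 14.3]
gripper_width: 55.2
gripper_force: 50.0
```

The floor is on its hard stop at TCP 63, as predicted, with about 20 N on it. I'll ease off, let go and retreat.

Request:
{"api": "step_arm", "payload": {"plan": [0, 0, -0.12, 0, 0, 0, 0, 0, 0, 0, 0, 0]}}

```text
time_s: 18.25
ee_pos: [525.8, -156.4, 63.1]
ee_rot: [-180.0, 0.0, -180.0]
force: [-4.5, 2.3, 8.2]
gripper_width: 55.1
gripper_force: 50.0
```

Request:
{"api": "step_arm", "payload": {"plan": [0, 0, 0, 0, 0, 0, 0, 0, 0, 0, 0, 0, 0, 0, 0, 0, 0, 0, 0, 0, 0, 0, 0, 0, 0, 0, 0, 0, 0, 0], "hand": 8}}

```text
time_s: 18.67
ee_pos: [525.9, -156.4, 61.8]
ee_rot: [-180.0, 0.0, -180.0]
force: [-0.2, 0.3, -0.5]
gripper_width: 79.7
gripper_force: 0.0
```

Request:
{"api": "step_arm", "payload": {"plan": [0, 0, -1, 0, 0, 0, 0, 0, -2, 0, 0, 0, 0, 0, -3.5, 0, 0, 0, 0, 0, -3.5, 0, 0, 0, 0, 0, -3, 0, 0, 0]}}

```text
time_s: 19.08
ee_pos: [526.1, -156.5, 194.8]
ee_rot: [-180.0, 0.1, -180.0]
force: [1.5, -1.0, -0.2]
gripper_width: 79.8
gripper_force: 0.0
```

Request:
{"api": "step_arm", "payload": {"plan": [-2.5, 0, 0, 0, 0, 0, -2.5, 0, 0, 0, 0, 0, 0, 0, 0, 0, 0, 0, 0, 0, 0, 0, 0, 0, 0, 0, 0, 0, 0, 0]}}

```text
time_s: 19.5
ee_pos: [574.9, -156.2, 191.8]
ee_rot: [180.0, -0.1, -180.0]
force: [0.1, -0.2, -0.5]
gripper_width: 79.6
gripper_force: 0.0
```

```bash
python3 - <<'E'
from h import *
f=viewer.grab_frame("wrist"); s=viewer.grab_frame("scene"); print(sensors.state()["ee_pos"],sensors.state()["force"])
a=cv2.resize(f["img"][60:304,130:390],(400,375)); b=cv2.resize(s["img"][150:270,160:288],(400,375),interpolation=2)
cv2.imwrite("pics/m.png",np.hstack([a,b])[:,:,::-1])
E
```

```text
[ 574.69291936 -156.28896142  191.82358142] [-1.05046245 -0.05144422  0.03081862]
```

View pics/m.png

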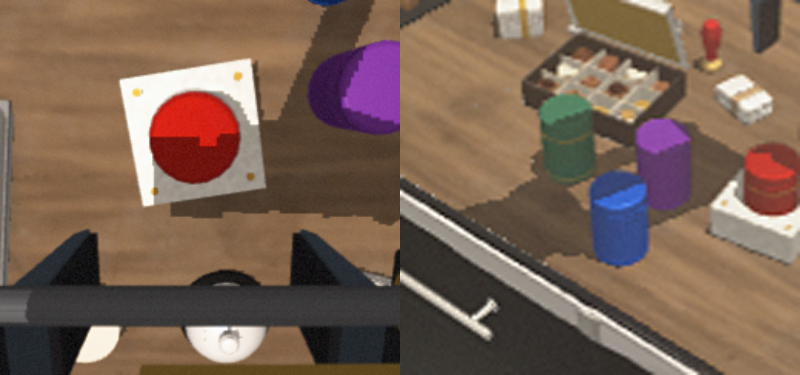

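The red tin stands upright and seated in the well, with its lid at crop (195,137). Green stands upright in place and nothing else has been disturbed, so I'm handing in.

```bash
python3 -c "
from workcell import env
print(env.job_done())"
```

```text
the job is handed in; nothing more can be done
None
```

The red tin was the heavier (about 6 N against 1.8 N for green); it is upright in the well with the floor pressed to its stop, green is back where it stood, and the job was handed in at about 20 s, with no verdict shown.

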